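# Close the refilled foil dispenser

### The job

The foil dispenser has been refilled and its loose aluminium cover lies skewed on top, propped up on the sprung catch. Line the cover up, slide it away from the catch so that its front lip goes well into the slot under the far bar, and then press the catch end down until it snaps flat under the catch. Leave the jar, the funnel and the spatula where they are.

Things in the scene. Friction and masses are not known exactly. Their poses are not given: they have to be found in the camera images.
- dispenser: Foil dispenser, open-topped aluminium box bolted to the counter, 140 x 180 mm. Origin on the counter; z up, x from the catch towards the slotted far end, y across. Walls span x -64 to +76, y -90 to +90 mm; flat rim top at z 60 mm, its side ledges 60 mm wide. A dark steel bar across y at the far end (x 61 to 76, z 69 to 76 mm) stands on end posts at |y| over 76 mm, leaving a slot below it.
- cover: Loose aluminium cover, 0.25 kg, plate 120 (x) x 190 (y) x 4 mm plus a front lip 12 mm long, 144 mm wide, 4 mm thick at its +x end. Two upright ribs at the rear edge: 8 mm thick, 14 mm above the plate, |y| 22 to 92 mm. Origin: underside centre of the plate; x to the lip, z up. It starts with the lip on the rim, tilted about 0.23 rad, rear propped on the catch, 32 to 44 mm short of home.
- lip (a point): Middle of the tip of the cover's front lip, on the underside (72 mm ahead of the cover's origin). Home: about x 72, y 0 (within 4), z 60 mm in the dispenser's frame.
- rear (a point): Middle of the cover's rear (catch-side) edge, on the underside (60 mm behind the cover's origin). Home: about x -59, y 0, z 60 mm in the dispenser's frame; with the lip home but not yet pressed it rests on the catch's slope at about z 75 mm.
- slot (a point): Middle of the slot's mouth below the far bar, at x 61, y 0, z 64.5 mm in the dispenser's frame. The slot is 9 mm high and 152 mm wide; the lip goes 11 mm in, until the plate's front edge meets the bar.
- catch (a joint): Sprung steel catch, 28 mm wide, at the middle of the dispenser's near end (x -74 to -55, top z 81 mm) on a 32 mm wide bracket reaching back to x -86 mm. Reads 0 m at rest and grows up to 0.010 as it is pushed back (towards -x). Its face slopes so that the cover's rear edge pressed down pushes it back (about 6 N on the cover); it then springs forward 4 mm over the plate.
- jar: Bystander: glass sauce jar with a clamp lid, 90 mm across, 126 mm tall. Origin at the underside's centre.
- funnel: Bystander: white plastic funnel standing mouth down, 110 mm across, 117 mm tall. Origin at the underside's centre.
- spatula: Bystander: grill spatula lying on the counter beyond the dispenser, 260 mm long, roughly along the counter's y. Origin at its underside, near its middle.
Mind the look-alikes: they are no part of the job. There is more than one size of the cover; the one meant has the size given above.

How it is judged:
By the outcome, as a careful person would: the job done as asked, in the order asked, and still so for the second after the job is handed in, with the robot touching nothing.
It also fails if it takes over 69 s, if anything falls off the work surface, if the arm or the gripper's body presses on something with over 40 N, if the wrist force passes 120 N, or if a joint passes its speed limit or range.

### The arm

A 6-joint arm with a two-finger parallel gripper is mounted at the origin on the work surface. World frame = base frame: x ahead of the robot, y to its left, z up, the work surface at z = 0. Lengths are in mm, angles in rad, forces in N, time in s.
With the tool pointing down it reaches from about 350 to 875 mm from the base axis. Payload 4.2 kg.
Tool frame: the origin (TCP) lies midway between the tips of the shut fingers; the grasp point (between the pads) lies 19 mm behind it (arm.grasp_offset is the distance from the TCP to the grasp point, in mm); z points along the fingers, y is the direction in which the jaws open and shut (so a half turn about z gives the same grasp; the last joint's range is limited). The gripper opens to 85 mm and grips with 20 to 120 N. Pads are 22 mm wide; open, the fingers measure 114 mm over their backs; the gripper's body (76 mm by 85 mm) begins 54 mm behind the grasp point. The pads swing forward as they close: fully open they stand 13 mm farther back than shut.
Start: joints at [1.545, 0.385, 0.008, 0, -1.194, -0.259], TCP at [175.571, 599.812, 231.312] pointing down, gripper open.
Joint ranges: [-3.14, 3.14], [-1.21, 2.06], [-1.07, 1.41], [-3.16, 2.05], [-2.99, -0.16], [-3.1, 3.1]. Speed limits (rad/s): [2.79, 2.79, 3.14, 3.14, 3.14, 3.14].

### API

Orientations are given as a unit quaternion [x, y, z, w].
In Python, from bench import arm gives the robot as it stands.
- The arm moves only by the tool move_arm, never from a script. Its argument "moves" is a list of rows, each an object with "gripper": the gripper's target within -1 to 1 (fully open at 1, half-way at 0, shut at -1); "xyz": the shift along the tool's x, y, z in cm, a list of three; "angular": the turn, a rotation vector about the tool's x, y, z in rad, a list of three. In form: [{"gripper": gripper, "xyz": [dx, dy, dz], "angular": [wx, wy, wz]}, ...]. A call has 1 to 10 rows; each row is the pose to reach, as a shift and turn from the pose commanded when the call began, along the tool's axes at that moment; what a row does not reach only later rows make up. A row lasts 1/8 s, in which the tool goes at most 62.5 mm and 10.7 degrees, less where a joint would pass 70% of its speed; a pose out of reach is approached as far as the arm can. A call with a gripper value outside its range is refused whole. The fingers move at their own pace and stop on an object; the grip force is fixed at half the most. Time passes only in rows, so rows that repeat a pose let the fingers close. It gives the time, the measured TCP pose, the force and the opening at its end, in the units of the state.
- arm.read_state(): the state, without advancing time (a new reading comes with each control period).
- arm.get_image(name): name is "side" or "top"; returns (picture, depth): 400x640x3 uint8, blue, green, red; 400x640 float32, mm along the optical axis (not along the pixel's ray), 0 where there is no reading.
- arm.get_calibration(name): a dict with "camera_matrix" (3x3 intrinsics, pixels), "R" (3x3) and "t" (3): a world point X has camera coordinates R X + t. Camera axes: x right, y down, z forward; pixel columns grow to the right and rows downward; lengths in mm; the calibration is good to about 2 mm. A picture is of the moment at which its call begins. get_calibration takes no time and is no camera call.
- arm.job_done(): hands the job in, once; it reports no verdict.
The state is a dict: "clock": time; "joints": joint angles; "joint_vel": joint speeds; "joint_efforts": joint torques, N m; "position": TCP position; "ee_rot": TCP orientation; "contact_force": force on the tool from outside, world axes, zero at the start; "wrist_torque": the same for the moment, N m; "gripper_width": finger opening in mm.
Only numpy, scipy, OpenCV 4.12 (cv2) and the standard library are available. Lean on these libraries where they do the work, as an engineer would, in place of code of your own. Each camera call takes 0.05 s, during which the arm holds its last target. There are 200 camera calls.

## Working session

There is one attempt and no reset: what is moved stays moved. The work goes in short steps, Python scripts to look and compute and a tool call to move; the robot and the scene stay as the last step left them, time stands still between calls to the robot, and variables do not carry over. Pictures are saved under pics/ and viewed, about 8 in all and at most 12, crops included, and the job is handed in when it is done.

Besides the shell and the picture viewer there is one more tool, called in YAML: its name, and indented under it one key for each argument. move_arm: Moves the arm, as the interface text tells. Its arguments: {"type":"object","properties":{"moves":{"type":"array","items":{"type":"object","properties":{"gripper":{"type":"number"},"xyz":{"type":"array","items":{"type":"number"}},"angular":{"type":"array","items":{"type":"number"}}}}}},"required":["moves"]}

```bash
mkdir -p pics; ls
cat > h.py <<'E'
import numpy as np, cv2
from bench import arm
def cloud(name):
    im,d=arm.get_image(name); c=arm.get_calibration(name)
    K,R,t=[np.array(c[k],float) for k in("camera_matrix","R","t")]
    v,u=np.indices(d.shape)
    P=np.stack([(u-K[0,2])/K[0,0]*d,(v-K[1,2])/K[1,1]*d,d],-1)
    W=(P-t.ravel())@R
    W[d==0]=np.nan
    return im,W
E
python3 - <<'E'
from h import *
s=arm.read_state(); print(s)
for n in("top","side"):
    im,W=cloud(n); cv2.imwrite(f"pics/{n}0.png",im); np.save(n+"0.npy",W)
    c=arm.get_calibration(n); print(n,c)
E
```

```text
pics
{'clock': 0.0, 'joints': array([ 1.54458774e+00,  3.85554148e-01,  6.60036594e-03, -5.48761180e-04,
       -1.19399229e+00, -2.58611252e-01]), 'joint_vel': array([-4.96575090e-05,  4.37420629e-04,  2.18395580e-03,  4.32477400e-04,
       -3.50501142e-05,  5.67108896e-04]), 'joint_efforts': array([-1.21821549e-04, -3.92291629e+01,  1.88399881e+01,  4.18630645e+00,
       -4.67313934e-03, -7.59565125e-06]), 'position': array([175.41212298, 599.2542782 , 230.20569247]), 'ee_rot': array([ 9.89861856e-01, -1.42029170e-01, -1.28682458e-04,  1.09718984e-03]), 'contact_force': array([0.27236519, 0.06186919, 0.64765602]), 'wrist_torque': array([0.02996416, 0.03170653, 0.02073432]), 'gripper_width': 85.69536926006333}
top {'camera_matrix': array([[500.37601512,   0.        , 330.14952743],
       [  0.        , 500.37601512, 193.46243007],
       [  0.        ,   0.        ,   1.        ]]), 'R': array([[ 0.01462219, -0.99952349,  0.02718425],
       [-0.988108  , -0.01860634, -0.15263154],
       [ 0.15306461, -0.02462917, -0.98790922]]), 't': array([ -33.70398412,  569.99875458, 1484.32094735])}
side {'camera_matrix': array([[437.4602665 ,   0.        , 322.5179648 ],
       [  0.        , 437.4602665 , 196.70519386],
       [  0.        ,   0.        ,   1.        ]]), 'R': array([[ 0.91864251, -0.3950873 ,  0.00140087],
       [-0.21022227, -0.49179707, -0.84495103],
       [ 0.33451836,  0.77591344, -0.53484185]]), 't': array([-531.57345432,  203.66956949, 1190.56319963])}
```

View pics/top0.png

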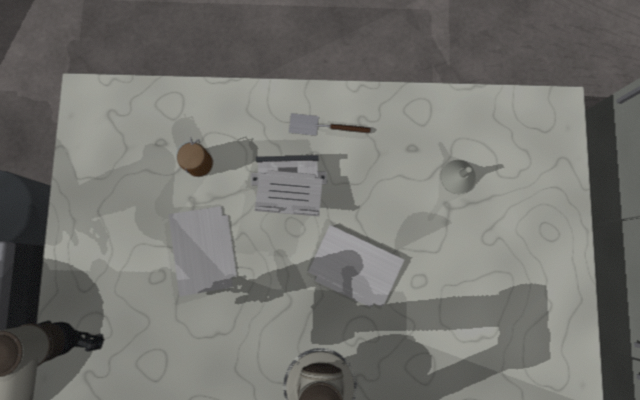

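View pics/side0.png

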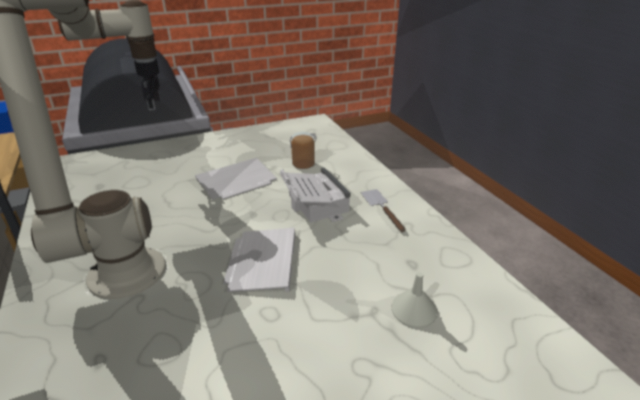

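The top view shows the dispenser with its tilted cover at (288,190) and the dark far bar at (287,158). The jar is at (195,158), the funnel at (458,177) and the spatula at (333,126). Three things could be taken for the cover: the plate on the dispenser (288,190), a loose plate at (205,252) and another at (360,263). I choose the one on the dispenser, since it is propped with its ribs at the rear. I'll check that in a crop.

Run:
```python
from h import *
im=cv2.imread("pics/top0.png"); c=im[145:225,235:345]
cv2.imwrite("pics/crop0.png",cv2.resize(c,None,fx=7,fy=7,interpolation=cv2.INTER_CUBIC))
W=np.load("top0.npy")
np.set_printoptions(precision=0,suppress=True,linewidth=220)
for v in range(150,224,3):
    print(v,[ "%d,%d,%d"%tuple(W[v,u]) if np.isfinite(W[v,u,0]) else "-" for u in (252,258,264,276,288,300,310,316,322,326)])
```

```text
150 ['712,224,0', '713,206,-5', '713,187,-2', '714,148,-1', '714,110,0', '717,72,-6', '716,40,-1', '717,21,-4', '715,2,4', '716,-9,1']
153 ['701,224,2', '703,205,-2', '701,185,9', '704,148,-2', '704,110,3', '704,72,4', '706,40,0', '706,21,2', '706,2,0', '706,-10,2']
156 ['692,223,0', '692,204,2', '675,177,76', '678,142,66', '677,105,74', '678,69,73', '679,39,74', '679,21,75', '696,2,2', '698,-10,-4']
159 ['682,223,1', '665,195,78', '666,177,75', '667,141,75', '668,105,77', '669,69,73', '670,39,73', '669,20,80', '687,2,2', '688,-10,-1']
162 ['672,223,2', '660,196,60', '661,178,59', '662,142,56', '661,105,65', '663,69,59', '664,39,55', '664,20,57', '677,2,1', '677,-10,0']
165 ['664,223,-3', '651,197,57', '651,178,59', '653,142,56', '652,105,61', '653,69,62', '655,38,54', '654,20,61', '667,1,4', '668,-10,1']
168 ['654,222,-2', '642,196,59', '640,177,68', '642,141,61', '655,108,5', '645,69,53', '645,38,60', '645,20,60', '658,1,-1', '658,-10,0']
171 ['645,222,-5', '631,195,68', '632,177,62', '632,141,66', '646,108,0', '635,68,61', '635,38,62', '636,20,57', '647,1,4', '648,-11,1']
174 ['63
[... 1621 characters left out ...]
,-2', '533,-12,4']
210 ['520,217,-2', '509,187,94', '509,169,101', '509,133,107', '511,99,95', '510,64,103', '513,35,90', '513,17,91', '524,0,3', '524,-13,3']
213 ['511,216,1', '510,197,6', '512,180,-1', '512,142,-1', '502,99,94', '502,64,101', '502,35,104', '502,17,107', '515,0,0', '515,-13,2']
216 ['501,216,0', '502,198,0', '503,180,-5', '504,142,-8', '503,104,2', '504,67,-3', '505,36,-1', '505,17,1', '505,0,0', '505,-13,4']
219 ['492,216,-3', '492,197,0', '493,179,-1', '494,142,-4', '494,104,-1', '494,67,4', '495,36,1', '496,17,-2', '496,-1,0', '496,-13,-3']
222 ['483,216,0', '483,196,4', '483,178,0', '484,141,0', '485,104,-2', '485,67,0', '486,36,0', '486,17,-3', '486,-1,3', '486,-13,1']
```

View pics/crop0.png

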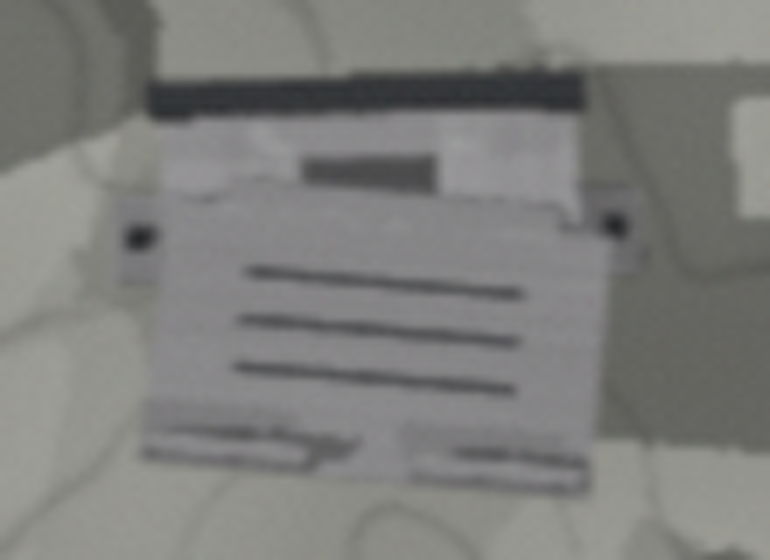

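The crop confirms it: this is the cover, with two ribs at the rear edge (bottom of the crop), the lip towards the bar, and a slight skew. Next I'll get the poses by casting rays.

```bash
cat >> h.py <<'E'
def ray(name,u,v):
    c=arm.get_calibration(name); K,R,t=[np.array(c[k],float) for k in("camera_matrix","R","t")]
    return -R.T@t.ravel(), R.T@np.linalg.inv(K)@np.array([u,v,1.])
def on_plane(name,u,v,n,d): # n.X=d
    o,r=ray(name,u,v); n=np.array(n,float); return o+r*(d-n@o)/(n@r)
E
python3 - <<'E'
from h import *
np.set_printoptions(precision=1,suppress=True)
W=np.load("top0.npy")
cp=lambda x,y:((x+.5)/7-.5+235,(y+.5)/7-.5+145)
Z=[0,0,1]
for n,p in dict(barFL=(150,118),barFR=(583,107),barBL=(150,85),barBR=(583,74)).items(): print(n,on_plane("top",*cp(*p),Z,76))
for n,p in dict(boltL=(140,238),boltR=(615,225)).items(): print(n,on_plane("top",*cp(*p),Z,5))
P=W[177:203,260:315].reshape(-1,3); P=P[np.isfinite(P).all(1)]
A=np.c_[P[:,:2],np.ones(len(P))]; k=np.linalg.lstsq(A,P[:,2],rcond=None)[0]
print("plane",k*[1000,1000,1], "res",np.std(A@k-P[:,2]),"tilt",np.hypot(*k[:2]))
n=[-k[0],-k[1],1]
for m,p in dict(lipL=(238,178),lipR=(558,207),plFL=(165,193),plFR=(612,238),rearL=(140,460),rearR=(588,492),slot1L=(246,271),slot1R=(525,294),slot3L=(232,366),slot3R=(515,390)).items(): print(m,on_plane("top",*cp(*p),n,k[2]))
E
```

```text
barFL [658.8 201.1  76. ]
barFR [667.5  15.3  76. ]
barBL [673.4 201.7  76. ]
barBR [682.1  15.5  76. ]
boltL [619.3 212.6   5. ]
boltR [629.5  -0.    5. ]
plane [-246.3   17.3  216.6] res 3.1977524087290865 tilt 0.24694766405161564
lipL [636.  163.9  62.8]
lipR [626.   25.3  62.9]
plFL [628.3 194.8  65.3]
plFR [612.2   1.7  65.9]
rearL [508.7 197.5  94.8]
rearR [498.6  10.1  94. ]
slot1L [593.4 158.1  73.2]
slot1R [585.8  38.6  73. ]
slot3L [550.7 161.6  83.8]
slot3R [542.7  41.8  83.7]
```

Dispenser: origin about (602, 105), yaw +0.048. Cover: yaw about -0.065, so it is skewed by -0.112. Its lip is at dispenser (28, -11.5) and its rear at (-98, +3.4).

The plan has three steps:
1. With the fingers shut, nudge the front right edge towards +y, pivoting on the catch.
2. Push both ribs with the open fingers straddling the catch.
3. Press the catch end down.

move_arm:
  moves:
    - {"gripper":-1,"xyz":[59.1,49.3,0],"angular":[0,0,-0.3325]}
    - {"gripper":-1,"xyz":[59.1,49.3,0],"angular":[0,0,-0.3325]}
    - {"gripper":-1,"xyz":[59.1,49.3,0],"angular":[0,0,-0.3325]}
    - {"gripper":-1,"xyz":[59.1,49.3,0],"angular":[0,0,-0.3325]}
    - {"gripper":-1,"xyz":[59.1,49.3,0],"angular":[0,0,-0.3325]}
    - {"gripper":-1,"xyz":[59.1,49.3,0],"angular":[0,0,-0.3325]}
    - {"gripper":-1,"xyz":[59.1,49.3,0],"angular":[0,0,-0.3325]}
    - {"gripper":-1,"xyz":[59.1,49.3,0],"angular":[0,0,-0.3325]}
    - {"gripper":-1,"xyz":[59.1,49.3,0],"angular":[0,0,-0.3325]}
    - {"gripper":-1,"xyz":[59.1,49.3,0],"angular":[0,0,-0.3325]}

```text
clock: 1.35
position: [524.4, 78.9, 231.2]
ee_rot: [1.0, 0.024, -0.0, -0.0]
contact_force: [0.1, 0.9, 0.0]
gripper_width: 0.2
```

move_arm:
  moves:
    - {"gripper":-1,"xyz":[0,0,0],"angular":[0,0,0]}

```text
clock: 1.48
position: [524.9, 77.2, 230.4]
ee_rot: [1.0, 0.021, -0.001, 0.0]
contact_force: [0.4, -1.2, 0.5]
gripper_width: 0.3
```

move_arm:
  moves:
    - {"gripper":-1,"xyz":[7.3,12.1,0],"angular":[0,0,0]}
    - {"gripper":-1,"xyz":[7.3,12.1,0],"angular":[0,0,0]}
    - {"gripper":-1,"xyz":[7.3,12.1,0],"angular":[0,0,0]}
    - {"gripper":-1,"xyz":[7.3,12.1,6],"angular":[0,0,0]}
    - {"gripper":-1,"xyz":[7.3,12.1,12],"angular":[0,0,0]}
    - {"gripper":-1,"xyz":[7.3,12.1,17.8],"angular":[0,0,0]}
    - {"gripper":-1,"xyz":[7.3,12.1,17.8],"angular":[0,0,0]}

```text
clock: 2.35
position: [598.1, -35.9, 48.9]
ee_rot: [1.0, 0.024, -0.006, 0.001]
contact_force: [-1.0, 0.1, 0.0]
gripper_width: 0.1
```

Run:
```python
from h import *
s=arm.read_state(); print(s["position"],s["ee_rot"],s["contact_force"])
a,_=cloud("top"); b,_=cloud("side")
z=lambda i:cv2.resize(i,(480,400),interpolation=cv2.INTER_CUBIC)
cv2.imwrite("pics/p1.png",np.vstack([z(a[130:230,230:350])[:, :],z(b[140:240,255:375])])[:800] if 0 else np.hstack([cv2.resize(a[135:235,230:345],(400,348)),cv2.resize(b[140:240,255:370],(400,348))]))
```

```text
[598.14025894 -35.94329523  48.88104267] [ 9.99688980e-01  2.42379359e-02 -5.83806828e-03  6.19280048e-04] [-0.95595999  0.13954236  0.02910287]
```

View pics/p1.png

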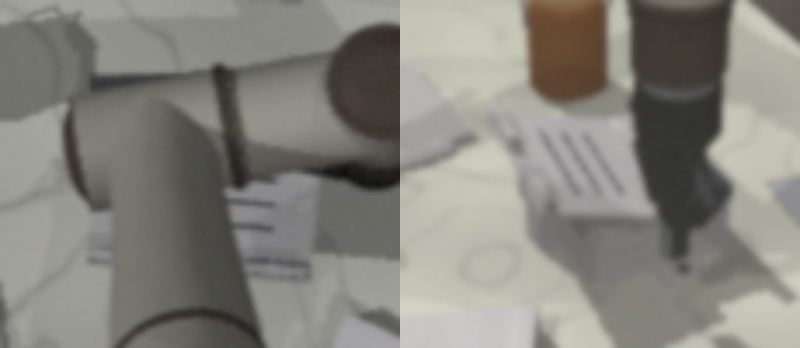

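The finger stands clear of the cover's front right edge (side view, about (680,265)). I'll approach until contact.

move_arm:
  moves:
    - {"gripper":-1,"xyz":[1.0,-0.8,0],"angular":[0,0,0]}
    - {"gripper":-1,"xyz":[1.0,-1.6,0],"angular":[0,0,0]}
    - {"gripper":-1,"xyz":[1.0,-2.0,0],"angular":[0,0,0]}
    - {"gripper":-1,"xyz":[1.0,-2.2,0],"angular":[0,0,0]}

```text
clock: 2.95
position: [611.3, -13.7, 53.8]
ee_rot: [1.0, 0.024, 0.0, -0.0]
contact_force: [0.3, -0.3, 0.1]
gripper_width: -0.2
```

move_arm:
  moves:
    - {"gripper":-1,"xyz":[0,-0.1,0],"angular":[0,0,0]}
    - {"gripper":-1,"xyz":[0,-0.2,0],"angular":[0,0,0]}
    - {"gripper":-1,"xyz":[0,-0.3,0],"angular":[0,0,0]}

```text
clock: 3.32
position: [611.1, -11.3, 53.2]
ee_rot: [1.0, 0.024, -0.0, 0.0]
contact_force: [0.2, -0.6, -0.6]
gripper_width: -0.1
```

move_arm:
  moves:
    - {"gripper":-1,"xyz":[0,-0.1,0],"angular":[0,0,0]}
    - {"gripper":-1,"xyz":[0,-0.2,0],"angular":[0,0,0]}
    - {"gripper":-1,"xyz":[0,-0.3,0],"angular":[0,0,0]}

```text
clock: 3.7
position: [611.0, -8.2, 53.3]
ee_rot: [1.0, 0.024, -0.0, 0.0]
contact_force: [0.4, -0.5, 1.1]
gripper_width: 0.4
```

Run:
```python
from h import *
b,_=cloud("side")
cv2.imwrite("pics/p2.png",cv2.resize(b[165:225,275:350],None,fx=9,fy=9,interpolation=cv2.INTER_CUBIC))
```

```text
(no output)
```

View pics/p2.png

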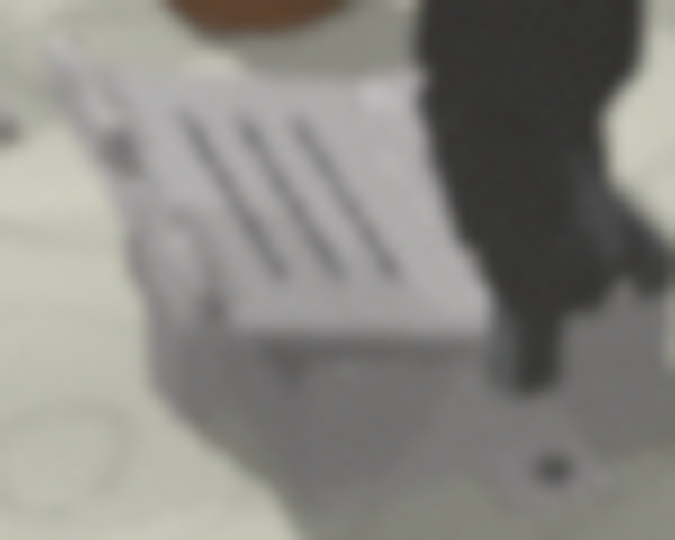

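```bash
cat >> h.py <<'E'
def slots(name,im,W,box):
    """cover yaw (world) and slot-group centre in dispenser frame, from its three dark slots"""
    x0,y0,x1,y1=box; g=cv2.cvtColor(im,cv2.COLOR_BGR2GRAY)[y0:y1,x0:x1]
    g=cv2.resize(g,None,fx=4,fy=4,interpolation=cv2.INTER_CUBIC)
    bh=cv2.morphologyEx(g,cv2.MORPH_BLACKHAT,np.ones((21,21)))
    _,m=cv2.threshold(bh,25,255,cv2.THRESH_BINARY)
    n,L,st,ce=cv2.connectedComponentsWithStats(m)
    out=[]
    cand=[]
    for i in range(1,n):
        p=np.argwhere(L==i)[:,::-1].astype(np.float32)
        if len(p)<60: continue
        (c,wh,a)=cv2.minAreaRect(p)
        if max(wh)>50 and min(wh)<22 and max(wh)>4*min(wh): cand.append(p)
    P=W[y0:y1,x0:x1].reshape(-1,3)
    allp=np.vstack(cand); lo=allp.min(0)/4; hi=allp.max(0)/4
    Q=W[int(y0+lo[1]):int(y0+hi[1]),int(x0+lo[0]):int(x0+hi[0])].reshape(-1,3); Q=Q[np.isfinite(Q).all(1)]
    Q=Q[(Q[:,2]>45)&(Q[:,2]<110)]
    A=np.c_[Q[:,:2],np.ones(len(Q))]; k=np.linalg.lstsq(A,Q[:,2],rcond=None)[0]
    nn=[-k[0],-k[1],1]
    for p in cand:
        X=np.array([on_plane(name,(u+.5)/4-.5+x0,(v+.5)/4-.5+y0,nn,k[2]) for u,v in p])
        c=X.mean(0); d=np.linalg.svd((X-c)[:,:2],full_matrices=False)[2][0]; d*=np.sign(d[1])
        e=(X-c)[:,:2]@d
        D=c[:2]-[602.2,105.3]; R=np.array([[.9989,.0475],[-.0475,.9989]])
        print("slot disp",(R@((c[:2]+d*(e.max()+e.min())/2)-[602.2,105.3]) if 0 else R@(c[:2]+d*(e.max()+e.min())/2-np.array([602.2,105.3]))).round(1),"z %.1f"%c[2],"len %.0f"%np.ptp(e),"relyaw %.3f"%(-np.arctan2(d[0],d[1])-.0475))
    print("tilt",(k[:2]).round(3))
E
python3 - <<'E'
from h import *
print("top0"); slots("top",cv2.imread("pics/top0.png"),np.load("top0.npy"),(262,172,316,207))
print("side0"); slots("side",cv2.imread("pics/side0.png"),np.load("side0.npy"),(288,170,330,202))
print("side now"); slots("side",*cloud("side"),(288,170,330,202))
E
```

```text
top0
slot disp [-13.   -5.9] z 72.9 len 118 relyaw -0.116
slot disp [-34.5  -3.5] z 78.6 len 119 relyaw -0.115Traceback (most recent call last):
  File "<stdin>", line 2, in <module>
  File "h.py", line 37, in slots
    X=np.array([on_plane(name,(u+.5)/4-.5+x0,(v+.5)/4-.5+y0,nn,k[2]) for u,v in p])
                ~~~~~~~~^^^^^^^^^^^^^^^^^^^^^^^^^^^^^^^^^^^^^^^^^^^^
  File "h.py", line 15, in on_plane
    o,r=ray(name,u,v); n=np.array(n,float); return o+r*(d-n@o)/(n@r)
        ~~~^^^^^^^^^^
  File "h.py", line 12, in ray
    c=arm.get_calibration(name); K,R,t=[np.array(c[k],float) for k in("camera_matrix","R","t")]
ValueError: time passes only in moves, steps and waits
```

```bash
sed -i 's/^from bench import arm/from bench import arm\nfrom functools import lru_cache\n@lru_cache(None)\ndef cal(n): return arm.get_calibration(n)/; s/c=arm.get_calibration(name)/c=cal(name)/' h.py
python3 - <<'E'
from h import *
print("top0"); slots("top",cv2.imread("pics/top0.png"),np.load("top0.npy"),(262,172,316,207))
print("side0"); slots("side",cv2.imread("pics/side0.png"),np.load("side0.npy"),(288,170,330,202))
print("side now"); slots("side",*cloud("side"),(288,170,330,202))
E
```

```text
top0
slot disp [-13.   -5.9] z 72.9 len 118 relyaw -0.116
slot disp [-34.5  -3.5] z 78.6 len 119 relyaw -0.115
slot disp [-55.6  -0.9] z 84.2 len 119 relyaw -0.115
tilt [-0.263  0.019]
side0
slot disp [-57.2  -0.7] z 85.5 len 113 relyaw -0.124
slot disp [-35.5  -0.1] z 80.0 len 112 relyaw -0.127
slot disp [-14.   -2.2] z 74.6 len 113 relyaw -0.128
tilt [-0.255  0.001]
side now
slot disp [-56.9   1.1] z 85.3 len 113 relyaw -0.122
slot disp [-14.1  -1.4] z 74.6 len 111 relyaw -0.132
tilt [-0.252  0.001]
```

The tracker works; in the side view its yaw reads about 0.011 low. The cover hasn't moved yet, so I'll keep pushing.

move_arm:
  moves:
    - {"gripper":-1,"xyz":[0,-0.2,0],"angular":[0,0,0]}
    - {"gripper":-1,"xyz":[0,-0.4,0],"angular":[0,0,0]}
    - {"gripper":-1,"xyz":[0,-0.6,0],"angular":[0,0,0]}
    - {"gripper":-1,"xyz":[0,-0.6,0],"angular":[0,0,0]}

```text
clock: 4.3
position: [610.8, -2.0, 53.3]
ee_rot: [1.0, 0.024, 0.0, -0.0]
contact_force: [0.6, -0.9, -0.0]
gripper_width: -0.3
```

```bash
python3 -c "
from h import *
slots('side',*cloud('side'),(288,170,330,202))"
```

```text
slot disp [-14.1  13.4] z 74.8 len 90 relyaw -0.108
tilt [-0.25  0.01]
```

move_arm:
  moves:
    - {"gripper":-1,"xyz":[0,-0.2,0],"angular":[0,0,0]}
    - {"gripper":-1,"xyz":[0,-0.4,0],"angular":[0,0,0]}
    - {"gripper":-1,"xyz":[0,-0.4,0],"angular":[0,0,0]}

```text
clock: 4.72
position: [610.6, 2.0, 53.4]
ee_rot: [1.0, 0.024, 0.0, -0.0]
contact_force: [1.8, -0.7, -0.3]
gripper_width: 0.5
```

```bash
python3 -c "
from h import *
im,W=cloud('side')
for b in ((288,170,330,202),(290,172,326,200),(286,172,328,204)): slots('side',im,W,b)
cv2.imwrite('pics/p3.png',cv2.resize(im[165:225,275:350],None,fx=9,fy=9,interpolation=cv2.INTER_CUBIC))"
```

```text
slot disp [-14.6  18.1] z 74.4 len 89 relyaw -0.099
slot disp [-58.9   8.2] z 85.7 len 100 relyaw -0.101
tilt [-0.258 -0.002]
slot disp [-14.6  18.1] z 74.4 len 89 relyaw -0.099
slot disp [-58.9   8.2] z 85.7 len 100 relyaw -0.101
tilt [-0.258 -0.002]
slot disp [-14.6  18.1] z 74.4 len 89 relyaw -0.099
slot disp [-58.9   8.2] z 85.7 len 100 relyaw -0.101
tilt [-0.258 -0.002]
```

View pics/p3.png

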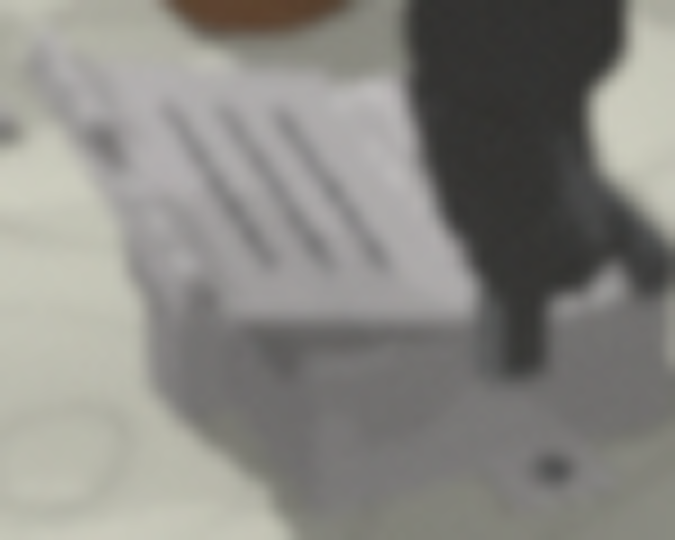

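```bash
cat >> h.py <<'E'
def track(name,im0,im1,box,guess=(0,0)):
    "affine shift of the cover's slot area between two pictures"
    x0,y0,x1,y1=box
    g0,g1=[cv2.GaussianBlur(cv2.cvtColor(i,cv2.COLOR_BGR2GRAY),(0,0),.7).astype(np.float32) for i in(im0,im1)]
    M=np.float32([[1,0,guess[0]+x0],[0,1,guess[1]+y0]])
    cc,M=cv2.findTransformECC(g0[y0:y1,x0:x1],g1,M,cv2.MOTION_AFFINE,(3,200,1e-6))
    return cc,M   # maps template coords -> im1 pixels
def pose(name,im0,W0,im1,box,k,guess=(0,0)):
    "cover points: slot ends in picture 0 (template coords), carried to picture 1; plane z=k0x+k1y+k2"
    cc,M=track(name,im0,im1,box,guess)
    P=[]
    for u,v in ((0,0),(box[2]-box[0],0),(0,box[3]-box[1]),(box[2]-box[0],box[3]-box[1])):
        a=on_plane(name,u+box[0],v+box[1],[-k[0],-k[1],1],k[2])
        b=on_plane(name,*(M@[u,v,1]),[-k[0],-k[1],1],k[2]); P.append((a[:2],b[:2]))
    A=np.array([p[0] for p in P]);B=np.array([p[1] for p in P])
    T,_=cv2.estimateAffinePartial2D(A.astype(np.float32),B.astype(np.float32))
    R=np.array([[.9989,.0475],[-.0475,.9989]]); o=np.array([602.2,105.3])
    th=np.arctan2(T[1,0],T[0,0])
    for n,q in (("lip",(28.3,-11.5)),("rear",(-98.6,3.4))):
        w=R.T@np.array(q)+o; w2=T@np.r_[w,1]; print(n,(R@(w2-o)).round(1),end=" ")
    print("relyaw %.3f cc %.3f scale %.3f"%(-.113+th,cc,np.hypot(T[1,0],T[0,0])))
E
python3 - <<'E'
from h import *
W0=np.load("side0.npy"); im0=cv2.imread("pics/side0.png"); im,W=cloud("side")
k=[-.25,.01,78+.25*568-1]
pose("side",im0,W0,im,(290,172,322,198),k,(-1.5,-1))
E
```

```text
lip [19.1 -0.4] rear [-100.8   13.6] relyaw -0.112 cc 0.849 scale 0.945
```

The cover mostly translated. I'll back off and measure it from the top.

move_arm:
  moves:
    - {"gripper":-1,"xyz":[0,3,0],"angular":[0,0,0]}
    - {"gripper":-1,"xyz":[-3,8,0],"angular":[0,0,0]}
    - {"gripper":-1,"xyz":[-8,13,-2],"angular":[0,0,0]}
    - {"gripper":-1,"xyz":[-12,18,-4],"angular":[0,0,0]}
    - {"gripper":-1,"xyz":[-14,23,-6],"angular":[0,0,0]}
    - {"gripper":-1,"xyz":[-14,23,-6],"angular":[0,0,0]}

```text
clock: 5.58
position: [480.6, -237.0, 114.9]
ee_rot: [1.0, 0.022, 0.001, 0.0]
contact_force: [0.3, 0.8, -0.5]
gripper_width: 0.3
```

Run:
```python
from h import *
im,W=cloud("top"); slots("top",im,W,(258,168,320,210)); cv2.imwrite("pics/top1.png",im)
print(arm.read_state()["position"])
```

```text
slot disp [ 19.4 -94.5] z 61.9 len 43 relyaw -1.578
slot disp [-37.8 -93.8] z 78.4 len 58 relyaw -1.614
slot disp [-14.8   2.7] z 73.4 len 120 relyaw -0.090
slot disp [-36.4   4.7] z 79.1 len 119 relyaw -0.090
slot disp [-57.5   6.2] z 84.6 len 119 relyaw -0.090
tilt [-0.261  0.005]
[ 480.84205928 -236.52276438  114.4679859 ]
```

move_arm:
  moves:
    - {"gripper":-1,"xyz":[0,0,-6],"angular":[0,0,0]}
    - {"gripper":-1,"xyz":[0,-2,-11.5],"angular":[0,0,0]}
    - {"gripper":-1,"xyz":[5.2,-46.9,-11.5],"angular":[0,0,0]}
    - {"gripper":-1,"xyz":[5.2,-46.9,-11.5],"angular":[0,0,0]}
    - {"gripper":-1,"xyz":[5.2,-46.9,-11.5],"angular":[0,0,0]}
    - {"gripper":-1,"xyz":[5.2,-46.9,-11.5],"angular":[0,0,0]}
    - {"gripper":-1,"xyz":[5.2,-46.9,-11.5],"angular":[0,0,0]}
    - {"gripper":-1,"xyz":[5.2,-46.9,-11.5],"angular":[0,0,0]}
    - {"gripper":-1,"xyz":[5.2,-46.9,-11.5],"angular":[0,0,0]}
    - {"gripper":-1,"xyz":[5.2,-46.9,-11.5],"angular":[0,0,0]}

```text
clock: 6.88
position: [510.3, 241.0, 226.9]
ee_rot: [1.0, 0.027, -0.001, 0.0]
contact_force: [-0.4, -0.7, 0.7]
gripper_width: 0.1
```

move_arm:
  moves:
    - {"gripper":-1,"xyz":[0,0,0],"angular":[0,0,0]}
    - {"gripper":-1,"xyz":[0,0,0],"angular":[0,0,0]}

```text
clock: 7.12
position: [510.8, 235.5, 227.9]
ee_rot: [1.0, 0.024, -0.001, 0.0]
contact_force: [0.1, 0.2, -0.0]
gripper_width: -0.3
```

move_arm:
  moves:
    - {"gripper":-1,"xyz":[0,0,6],"angular":[0,0,0]}
    - {"gripper":-1,"xyz":[0,0,12],"angular":[0,0,0]}
    - {"gripper":-1,"xyz":[0,0,15.6],"angular":[0,0,0]}
    - {"gripper":-1,"xyz":[0,0,15.6],"angular":[0,0,0]}
    - {"gripper":-1,"xyz":[0,1.0,15.6],"angular":[0,0,0]}
    - {"gripper":-1,"xyz":[0,1.8,15.6],"angular":[0,0,0]}
    - {"gripper":-1,"xyz":[0,2.2,15.6],"angular":[0,0,0]}
    - {"gripper":-1,"xyz":[0,2.6,15.6],"angular":[0,0,0]}
    - {"gripper":-1,"xyz":[0,2.9,15.6],"angular":[0,0,0]}
    - {"gripper":-1,"xyz":[0,2.9,15.6],"angular":[0,0,0]}

```text
clock: 8.38
position: [512.7, 207.1, 72.4]
ee_rot: [1.0, 0.024, 0.0, 0.0]
contact_force: [-0.0, 0.6, -0.2]
gripper_width: -0.1
```

move_arm:
  moves:
    - {"gripper":-1,"xyz":[0,-3,0],"angular":[0,0,0]}
    - {"gripper":-1,"xyz":[-2,-8,-6],"angular":[0,0,0]}
    - {"gripper":-1,"xyz":[-4,-14,-9],"angular":[0,0,0]}
    - {"gripper":-1,"xyz":[-7,-20,-9],"angular":[0,0,0]}
    - {"gripper":-1,"xyz":[-10,-24,-9],"angular":[0,0,0]}
    - {"gripper":-1,"xyz":[-10,-24,-9],"angular":[0,0,0]}

```text
clock: 9.12
position: [399.3, 445.0, 162.3]
ee_rot: [1.0, 0.026, 0.0, -0.0]
contact_force: [-0.3, -0.6, -0.4]
gripper_width: 0.0
```

Run:
```python
from h import *
im,W=cloud("top"); slots("top",im,W,(258,168,320,210)); cv2.imwrite("pics/top2.png",im)
print(arm.read_state()["position"])
```

```text
slot disp [40.3 -0.3] z 61.0 len 55 relyaw -0.031
slot disp [-6.3 -6.4] z 72.3 len 118 relyaw 0.006
slot disp [-27.9  -6.7] z 77.5 len 118 relyaw 0.004
slot disp [-49.4   5.4] z 82.6 len 96 relyaw 0.005
tilt [-0.241 -0.014]
[399.45165472 444.79387507 162.1456742 ]
```

The yaw is now about 0, but the cover sits 6.6 mm too far to -y. I'll push it back from the right at mid length.

move_arm:
  moves:
    - {"gripper":-1,"xyz":[2,2,-6.5],"angular":[0,0,0]}
    - {"gripper":-1,"xyz":[17.5,48.9,-6.5],"angular":[0,0,0]}
    - {"gripper":-1,"xyz":[17.5,48.9,-6.5],"angular":[0,0,0]}
    - {"gripper":-1,"xyz":[17.5,48.9,-6.5],"angular":[0,0,0]}
    - {"gripper":-1,"xyz":[17.5,48.9,-6.5],"angular":[0,0,0]}
    - {"gripper":-1,"xyz":[17.5,48.9,-6.5],"angular":[0,0,0]}
    - {"gripper":-1,"xyz":[17.5,48.9,-6.5],"angular":[0,0,0]}
    - {"gripper":-1,"xyz":[17.5,48.9,-6.5],"angular":[0,0,0]}
    - {"gripper":-1,"xyz":[17.5,48.9,-6.5],"angular":[0,0,0]}
    - {"gripper":-1,"xyz":[17.5,48.9,-6.5],"angular":[0,0,0]}

```text
clock: 10.42
position: [599.5, -43.1, 226.3]
ee_rot: [1.0, 0.02, -0.001, 0.0]
contact_force: [0.3, 1.6, 0.3]
gripper_width: 0.1
```

move_arm:
  moves:
    - {"gripper":-1,"xyz":[0,0,0],"angular":[0,0,0]}
    - {"gripper":-1,"xyz":[0,0,0],"angular":[0,0,0]}

```text
clock: 10.68
position: [598.9, -37.2, 227.3]
ee_rot: [1.0, 0.024, -0.0, 0.0]
contact_force: [0.1, 0.3, 0.6]
gripper_width: -0.1
```

move_arm:
  moves:
    - {"gripper":-1,"xyz":[0,0,6],"angular":[0,0,0]}
    - {"gripper":-1,"xyz":[0,0,12],"angular":[0,0,0]}
    - {"gripper":-1,"xyz":[0,0,16.6],"angular":[0,0,0]}
    - {"gripper":-1,"xyz":[0,-1.2,16.6],"angular":[0,0,0]}
    - {"gripper":-1,"xyz":[0,-2.2,16.6],"angular":[0,0,0]}
    - {"gripper":-1,"xyz":[0,-2.8,16.6],"angular":[0,0,0]}
    - {"gripper":-1,"xyz":[0,-3.2,16.6],"angular":[0,0,0]}
    - {"gripper":-1,"xyz":[0,-3.5,16.6],"angular":[0,0,0]}
    - {"gripper":-1,"xyz":[0,-3.8,16.6],"angular":[0,0,0]}
    - {"gripper":-1,"xyz":[0,-3.8,16.6],"angular":[0,0,0]}

```text
clock: 11.92
position: [597.7, 0.1, 61.5]
ee_rot: [1.0, 0.024, 0.0, -0.0]
contact_force: [0.4, -1.7, 0.4]
gripper_width: -0.3
```

move_arm:
  moves:
    - {"gripper":-1,"xyz":[0,3,0],"angular":[0,0,0]}
    - {"gripper":-1,"xyz":[-3,8,0],"angular":[0,0,0]}
    - {"gripper":-1,"xyz":[-8,13,-5],"angular":[0,0,0]}
    - {"gripper":-1,"xyz":[-12,18,-10],"angular":[0,0,0]}
    - {"gripper":-1,"xyz":[-15,23,-16],"angular":[0,0,0]}
    - {"gripper":-1,"xyz":[-15,23,-16],"angular":[0,0,0]}

```text
clock: 12.68
position: [457.8, -237.0, 221.9]
ee_rot: [1.0, 0.024, -0.0, -0.0]
contact_force: [1.6, -0.9, -0.6]
gripper_width: 0.2
```

Run:
```python
from h import *
im,W=cloud("top"); slots("top",im,W,(258,168,320,210)); cv2.imwrite("pics/top3.png",im)
print(arm.read_state()["position"])
cv2.imwrite("pics/crop3.png",cv2.resize(im[145:225,235:345],None,fx=7,fy=7,interpolation=cv2.INTER_CUBIC))
```

```text
slot disp [40.5  0.1] z 60.5 len 56 relyaw -0.031
slot disp [-5.6 -0.4] z 72.1 len 118 relyaw -0.008
slot disp [-27.3  -1.4] z 77.6 len 118 relyaw -0.011
slot disp [-48.7  -0.2] z 83.0 len 118 relyaw -0.010
slot disp [-90.4 -69.9] z 93.6 len 46 relyaw -0.032
tilt [-0.252 -0.013]
[ 458.28040304 -241.14637036  228.35821191]
```

View pics/crop3.png

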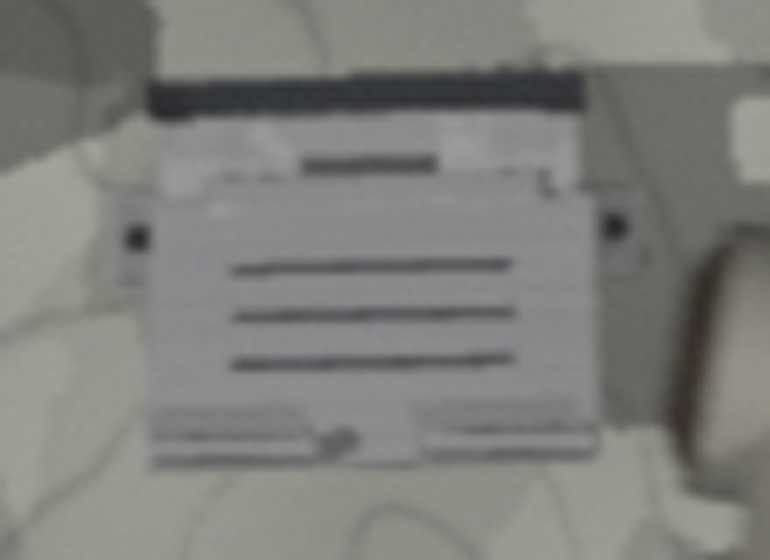

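The top crop shows the cover centred (y about -0.7 mm, relative yaw -0.01), with its lip edge at row 180 and the bar at row 95. Next is the straddling push with the gripper open.

move_arm:
  moves:
    - {"gripper":1,"xyz":[3.5,-33.9,0],"angular":[0,0,0]}
    - {"gripper":1,"xyz":[3.5,-33.9,0],"angular":[0,0,0]}
    - {"gripper":1,"xyz":[3.5,-33.9,0],"angular":[0,0,0]}
    - {"gripper":1,"xyz":[3.5,-33.9,0],"angular":[0,0,0]}
    - {"gripper":1,"xyz":[3.5,-33.9,0],"angular":[0,0,0]}
    - {"gripper":1,"xyz":[3.5,-33.9,0],"angular":[0,0,0]}
    - {"gripper":1,"xyz":[3.5,-33.9,0],"angular":[0,0,0]}
    - {"gripper":1,"xyz":[3.5,-33.9,0],"angular":[0,0,0]}

```text
clock: 13.72
position: [477.5, 103.6, 220.3]
ee_rot: [1.0, 0.024, -0.001, 0.0]
contact_force: [-0.1, 0.1, 0.3]
gripper_width: 85.7
```

move_arm:
  moves:
    - {"gripper":1,"xyz":[0,0,6],"angular":[0,0,0]}
    - {"gripper":1,"xyz":[0,0,12],"angular":[0,0,0]}
    - {"gripper":1,"xyz":[0,0,17.2],"angular":[0,0,0]}
    - {"gripper":1,"xyz":[0,0,17.2],"angular":[0,0,0]}

```text
clock: 14.22
position: [475.2, 101.3, 45.6]
ee_rot: [1.0, 0.023, -0.004, 0.002]
contact_force: [-0.9, 0.6, 0.1]
gripper_width: 85.3
```

move_arm:
  moves:
    - {"gripper":1,"xyz":[0.8,0.2,0],"angular":[0,0,0]}
    - {"gripper":1,"xyz":[1.6,0.2,0],"angular":[0,0,0]}
    - {"gripper":1,"xyz":[2.2,0.2,0],"angular":[0,0,0]}
    - {"gripper":1,"xyz":[2.6,0.2,0],"angular":[0,0,0]}
    - {"gripper":1,"xyz":[3.0,0.2,0],"angular":[0,0,0]}
    - {"gripper":1,"xyz":[3.4,0.2,0],"angular":[0,0,0]}
    - {"gripper":1,"xyz":[3.8,0.2,0],"angular":[0,0,0]}
    - {"gripper":1,"xyz":[3.8,0.2,0],"angular":[0,0,0]}

```text
clock: 15.22
position: [516.5, 104.1, 48.7]
ee_rot: [1.0, 0.024, 0.0, -0.0]
contact_force: [-0.0, -0.1, -0.2]
gripper_width: 85.5
```

Run:
```python
from h import *
im,W=cloud("side"); 
for b in ((285,168,335,206),): slots("side",im,W,b)
cv2.imwrite("pics/p4.png",cv2.resize(im[155:225,265:355],None,fx=8,fy=8,interpolation=cv2.INTER_CUBIC))
```

```text
Traceback (most recent call last):
  File "h.py", line 34, in slots
    allp=np.vstack(cand); lo=allp.min(0)/4; hi=allp.max(0)/4
ValueError: need at least one array to concatenate
```

move_arm:
  moves:
    - {"gripper":1,"xyz":[-0.5,0,0],"angular":[0,0,0]}
    - {"gripper":1,"xyz":[-0.8,0,-0.7],"angular":[0,0,0]}
    - {"gripper":1,"xyz":[-0.3,0,-0.8],"angular":[0,0,0]}
    - {"gripper":1,"xyz":[0,0,-0.8],"angular":[0,0,0]}

```text
clock: 15.78
position: [516.7, 104.2, 57.2]
ee_rot: [1.0, 0.024, 0.001, -0.0]
contact_force: [-0.3, -0.1, 0.6]
gripper_width: 85.3
```

Run:
```python
from h import *
im,W=cloud("side"); 
cv2.imwrite("pics/p4.png",cv2.resize(im[155:225,265:355],None,fx=8,fy=8,interpolation=cv2.INTER_CUBIC))
```

```text
(no output)
```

View pics/p4.png

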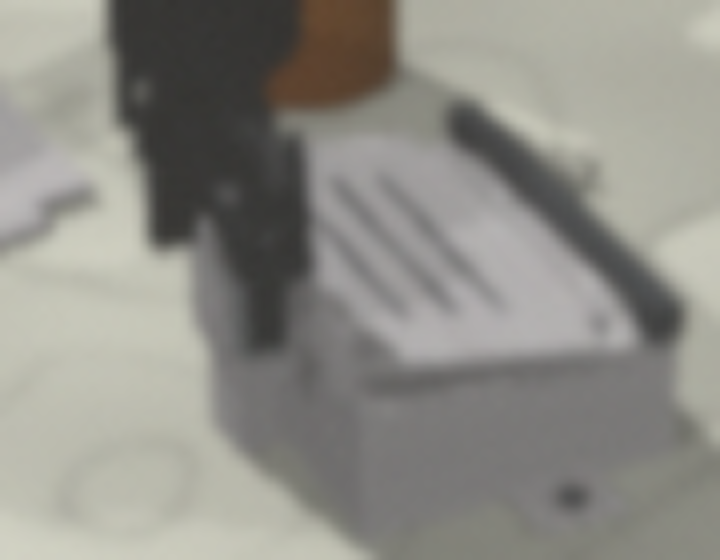

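Both fingers are behind the ribs (finger at (270,340)). The cover has slid forward and its lip is close to the bar (630,320). I'll continue.

move_arm:
  moves:
    - {"gripper":1,"xyz":[0.3,0,0],"angular":[0,0,0]}
    - {"gripper":1,"xyz":[0.5,0,0],"angular":[0,0,0]}
    - {"gripper":1,"xyz":[0.7,0,0],"angular":[0,0,0]}
    - {"gripper":1,"xyz":[0.9,0,0],"angular":[0,0,0]}
    - {"gripper":1,"xyz":[0.9,0,0],"angular":[0,0,0]}

```text
clock: 16.45
position: [525.2, 104.4, 56.6]
ee_rot: [1.0, 0.024, 0.0, 0.0]
contact_force: [-1.0, 0.5, -0.1]
gripper_width: 85.2
```

move_arm:
  moves:
    - {"gripper":1,"xyz":[0.15,0,0],"angular":[0,0,0]}
    - {"gripper":1,"xyz":[0.3,0,0],"angular":[0,0,0]}
    - {"gripper":1,"xyz":[0.3,0,0],"angular":[0,0,0]}

```text
clock: 16.82
position: [528.2, 104.5, 56.8]
ee_rot: [1.0, 0.024, 0.0, -0.0]
contact_force: [0.4, -0.1, -0.1]
gripper_width: 85.3
```

Run:
```python
from h import *
im,W=cloud("side"); 
np.save("sideW.npy",W);cv2.imwrite("pics/p5.png",cv2.resize(im[155:225,265:355],None,fx=8,fy=8,interpolation=cv2.INTER_CUBIC))
s=arm.read_state();print(s["position"],s["contact_force"])
```

```text
[528.15757844 104.58139508  56.76758036] [-1.22578389 -0.9122196  -0.31168911]
```

View pics/p5.png

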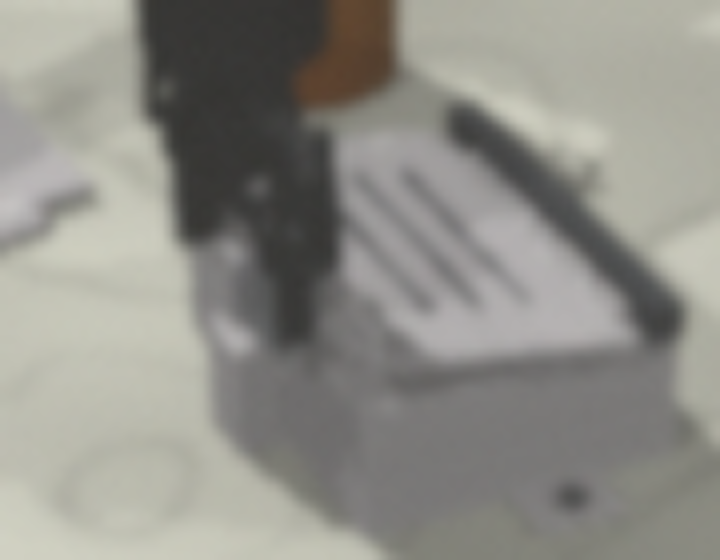

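The lip's front edge has reached the bar at (635,345). I'll continue in small steps and watch the force.

move_arm:
  moves:
    - {"gripper":1,"xyz":[0.15,0,0],"angular":[0,0,0]}
    - {"gripper":1,"xyz":[0.3,0,0],"angular":[0,0,0]}
    - {"gripper":1,"xyz":[0.3,0,0],"angular":[0,0,0]}

```text
clock: 17.25
position: [531.2, 104.7, 56.7]
ee_rot: [1.0, 0.024, 0.0, -0.0]
contact_force: [-0.6, -0.3, -0.7]
gripper_width: 85.4
```

move_arm:
  moves:
    - {"gripper":1,"xyz":[0.1,0,0],"angular":[0,0,0]}
    - {"gripper":1,"xyz":[0.2,0,0],"angular":[0,0,0]}
    - {"gripper":1,"xyz":[0.2,0,0],"angular":[0,0,0]}

```text
clock: 17.62
position: [533.5, 105.0, 57.0]
ee_rot: [1.0, 0.024, 0.001, -0.0]
contact_force: [0.3, -0.2, 0.6]
gripper_width: 85.5
```

Run:
```python
from h import *
im,W=cloud("side"); cv2.imwrite("pics/side6.png",im)
slots("side",im,W,(305,172,335,200))
```

```text
Traceback (most recent call last):
  File "h.py", line 34, in slots
    allp=np.vstack(cand); lo=allp.min(0)/4; hi=allp.max(0)/4
ValueError: need at least one array to concatenate
```

move_arm:
  moves:
    - {"gripper":1,"xyz":[0.1,0,0],"angular":[0,0,0]}
    - {"gripper":1,"xyz":[0.2,0,0],"angular":[0,0,0]}
    - {"gripper":1,"xyz":[0.2,0,0],"angular":[0,0,0]}

```text
clock: 18.05
position: [534.9, 104.8, 56.7]
ee_rot: [1.0, 0.024, -0.0, 0.0]
contact_force: [-0.9, -0.1, 0.0]
gripper_width: 85.4
```

move_arm:
  moves:
    - {"gripper":1,"xyz":[0.1,0,0],"angular":[0,0,0]}
    - {"gripper":1,"xyz":[0.2,0,0],"angular":[0,0,0]}
    - {"gripper":1,"xyz":[0.2,0,0],"angular":[0,0,0]}

```text
clock: 18.42
position: [535.1, 104.7, 56.4]
ee_rot: [1.0, 0.024, -0.002, 0.0]
contact_force: [-5.1, 1.7, 3.6]
gripper_width: 85.6
```

The push met firm resistance (5 N) where home is expected. I'll retreat and check from the top.

move_arm:
  moves:
    - {"gripper":1,"xyz":[-2,0,0],"angular":[0,0,0]}
    - {"gripper":1,"xyz":[-5,0,0],"angular":[0,0,0]}
    - {"gripper":1,"xyz":[-7,0,-6],"angular":[0,0,0]}
    - {"gripper":1,"xyz":[-8,0,-12],"angular":[0,0,0]}
    - {"gripper":1,"xyz":[-8,6,-16],"angular":[0,0,0]}
    - {"gripper":1,"xyz":[-8,12,-17],"angular":[0,0,0]}
    - {"gripper":1,"xyz":[-8,18,-17],"angular":[0,0,0]}
    - {"gripper":1,"xyz":[-8,24,-17],"angular":[0,0,0]}
    - {"gripper":1,"xyz":[-8,30,-17],"angular":[0,0,0]}
    - {"gripper":1,"xyz":[-8,33,-17],"angular":[0,0,0]}

```text
clock: 19.68
position: [472.8, -231.5, 226.7]
ee_rot: [1.0, 0.022, 0.001, 0.0]
contact_force: [-0.1, 1.0, 0.2]
gripper_width: 85.0
```

Run:
```python
from h import *
im,W=cloud("top"); cv2.imwrite("pics/top7.png",im)
b,_=cloud("side")
print(arm.read_state()["position"])
cv2.imwrite("pics/crop7.png",np.hstack([cv2.resize(im[145:225,240:330],(450,400),interpolation=cv2.INTER_CUBIC),cv2.resize(b[160:220,280:356],(350,276),interpolation=cv2.INTER_CUBIC)[:276].copy() if 0 else cv2.resize(b[155:225,285:346],(350,400),interpolation=cv2.INTER_CUBIC)]))
slots("top",im,W,(262,158,318,204))
```

```text
[ 472.91688808 -231.30799928  226.37775336]
slot disp [ 68.4 -50.1] z 67.2 len 83 relyaw -0.029
slot disp [31.6 -1.4] z 69.4 len 118 relyaw -0.007
slot disp [ 9.9 -1.8] z 70.7 len 119 relyaw -0.008
slot disp [-11.8  -1.4] z 71.9 len 119 relyaw -0.005
slot disp [-55.3 -56.5] z 74.4 len 63 relyaw -0.008
slot disp [-54.9  51.4] z 74.5 len 53 relyaw -0.017
slot disp [-67.9 -51.8] z 75.2 len 72 relyaw -0.015
slot disp [-66.1  46.7] z 75.2 len 62 relyaw -0.021
tilt [-0.059 -0.002]
```

View pics/crop7.png

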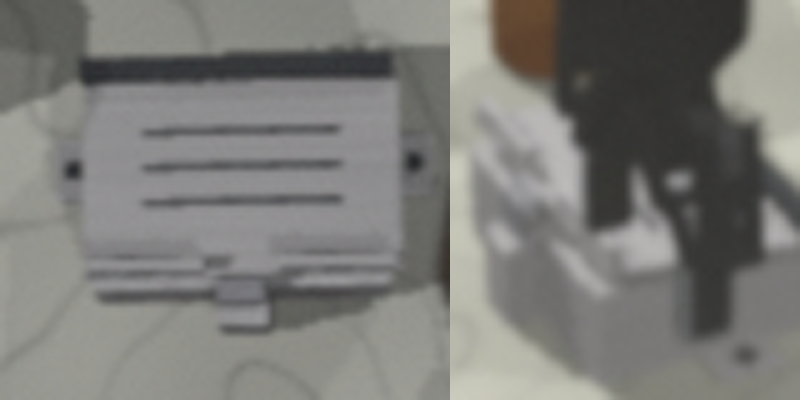

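Left view: the plate's front edge is against the bar, the lip is fully in, and the cover is centred, with y about -1.5 mm and yaw -0.007. The catch at (242,300) stands behind the propped rear edge. Now I'll press on the rib tops with both fingers.

move_arm:
  moves:
    - {"gripper":1,"xyz":[9,-33,0],"angular":[0,0,0]}
    - {"gripper":1,"xyz":[9,-33,0],"angular":[0,0,0]}
    - {"gripper":1,"xyz":[9,-33,0],"angular":[0,0,0]}
    - {"gripper":1,"xyz":[9,-33,0],"angular":[0,0,0]}
    - {"gripper":1,"xyz":[9,-33,0],"angular":[0,0,0]}
    - {"gripper":1,"xyz":[9,-33,0],"angular":[0,0,0]}
    - {"gripper":1,"xyz":[9,-33,0],"angular":[0,0,0]}
    - {"gripper":1,"xyz":[9,-33,0],"angular":[0,0,0]}

```text
clock: 20.78
position: [546.5, 105.5, 226.7]
ee_rot: [1.0, 0.024, -0.0, 0.0]
contact_force: [0.6, -1.1, 0.5]
gripper_width: 85.7
```

move_arm:
  moves:
    - {"gripper":1,"xyz":[0,0,5],"angular":[0,0,0]}
    - {"gripper":1,"xyz":[0,0,9],"angular":[0,0,0]}
    - {"gripper":1,"xyz":[0,0,11],"angular":[0,0,0]}
    - {"gripper":1,"xyz":[0,0,12],"angular":[0,0,0]}
    - {"gripper":1,"xyz":[0,0,12],"angular":[0,0,0]}

```text
clock: 21.4
position: [546.9, 104.7, 106.8]
ee_rot: [1.0, 0.023, -0.0, 0.0]
contact_force: [-0.0, -0.5, 0.5]
gripper_width: 85.0
```

move_arm:
  moves:
    - {"gripper":1,"xyz":[0,0,0.5],"angular":[0,0,0]}
    - {"gripper":1,"xyz":[0,0.1,1.0],"angular":[0,0,0]}
    - {"gripper":1,"xyz":[0,0.1,1.5],"angular":[0,0,0]}
    - {"gripper":1,"xyz":[0,0.1,2.0],"angular":[0,0,0]}
    - {"gripper":1,"xyz":[0,0.1,2.3],"angular":[0,0,0]}
    - {"gripper":1,"xyz":[0,0.1,2.3],"angular":[0,0,0]}

```text
clock: 22.15
position: [546.8, 104.4, 83.4]
ee_rot: [1.0, 0.024, -0.0, 0.0]
contact_force: [0.7, -1.0, -0.6]
gripper_width: 85.3
```

move_arm:
  moves:
    - {"gripper":1,"xyz":[0,0,0.2],"angular":[0,0,0]}
    - {"gripper":1,"xyz":[0,0,0.4],"angular":[0,0,0]}
    - {"gripper":1,"xyz":[0,0,0.6],"angular":[0,0,0]}
    - {"gripper":1,"xyz":[0,0,0.6],"angular":[0,0,0]}

```text
clock: 22.65
position: [547.0, 104.4, 77.8]
ee_rot: [1.0, 0.024, -0.0, 0.0]
contact_force: [-0.3, 0.0, 1.4]
gripper_width: 85.6
```

move_arm:
  moves:
    - {"gripper":1,"xyz":[0,0,0.2],"angular":[0,0,0]}
    - {"gripper":1,"xyz":[0,0,0.4],"angular":[0,0,0]}
    - {"gripper":1,"xyz":[0,0,0.4],"angular":[0,0,0]}

```text
clock: 23.02
position: [546.3, 104.3, 73.7]
ee_rot: [1.0, 0.024, -0.001, 0.0]
contact_force: [-2.6, 0.4, 4.2]
gripper_width: 85.3
```

Contact has been made (4 N). I'll keep pressing in small steps.

move_arm:
  moves:
    - {"gripper":1,"xyz":[0,0,0.2],"angular":[0,0,0]}
    - {"gripper":1,"xyz":[0,0,0.4],"angular":[0,0,0]}
    - {"gripper":1,"xyz":[0,0,0.4],"angular":[0,0,0]}

```text
clock: 23.4
position: [547.1, 104.4, 69.3]
ee_rot: [1.0, 0.024, 0.0, 0.0]
contact_force: [-0.4, 0.4, 0.0]
gripper_width: 85.4
```

move_arm:
  moves:
    - {"gripper":1,"xyz":[0,0,0.2],"angular":[0,0,0]}
    - {"gripper":1,"xyz":[0,0,0.4],"angular":[0,0,0]}
    - {"gripper":1,"xyz":[0,0,0.4],"angular":[0,0,0]}

```text
clock: 23.78
position: [547.0, 104.3, 65.3]
ee_rot: [1.0, 0.024, -0.0, 0.0]
contact_force: [-1.8, -0.5, -1.2]
gripper_width: 85.2
```

move_arm:
  moves:
    - {"gripper":1,"xyz":[0,0,0.2],"angular":[0,0,0]}
    - {"gripper":1,"xyz":[0,0,0.3],"angular":[0,0,0]}
    - {"gripper":1,"xyz":[0,0,0.3],"angular":[0,0,0]}

```text
clock: 24.15
position: [547.3, 104.4, 64.8]
ee_rot: [1.0, 0.024, 0.001, 0.0]
contact_force: [-3.6, 0.2, 12.5]
gripper_width: 85.6
```

The force dropped to zero (the snap), then rose to 12.5 N at the bottoming height I predicted. I'll lift off and check from the top.

move_arm:
  moves:
    - {"gripper":1,"xyz":[0,0,-1],"angular":[0,0,0]}
    - {"gripper":1,"xyz":[0,0,-6],"angular":[0,0,0]}
    - {"gripper":1,"xyz":[0,0,-12],"angular":[0,0,0]}
    - {"gripper":1,"xyz":[-4,6,-16],"angular":[0,0,0]}
    - {"gripper":1,"xyz":[-8,12,-16],"angular":[0,0,0]}
    - {"gripper":1,"xyz":[-9,18,-16],"angular":[0,0,0]}
    - {"gripper":1,"xyz":[-9,24,-16],"angular":[0,0,0]}
    - {"gripper":1,"xyz":[-9,30,-16],"angular":[0,0,0]}
    - {"gripper":1,"xyz":[-9,36,-16],"angular":[0,0,0]}
    - {"gripper":1,"xyz":[-9,36,-16],"angular":[0,0,0]}

```text
clock: 25.4
position: [473.8, -262.5, 222.4]
ee_rot: [1.0, 0.022, -0.0, 0.0]
contact_force: [-0.1, 0.6, 0.2]
gripper_width: 85.4
```

Run:
```python
from h import *
im,W=cloud("top")
cv2.imwrite("pics/crop8.png",cv2.resize(im[145:225,235:345],None,fx=7,fy=7,interpolation=cv2.INTER_CUBIC))
slots("top",im,W,(262,158,318,198))
i0=cv2.imread("pics/top0.png")
for n,b in dict(jar=(170,135,220,180),funnel=(435,150,510,200),spat=(280,105,385,140)).items():
    x0,y0,x1,y1=b; print(n,cv2.phaseCorrelate(*[cv2.cvtColor(i[y0:y1,x0:x1],6).astype(np.float32) for i in(i0,im)]))
```

```text
slot disp [ 68.7 -37.2] z 66.2 len 109 relyaw -0.030
slot disp [31.4 -0.8] z 64.9 len 119 relyaw 0.001
slot disp [ 9.4 -1.8] z 64.1 len 119 relyaw -0.003
slot disp [-12.3  -1.3] z 63.3 len 119 relyaw -0.008
slot disp [-45.8 -67.1] z 62.1 len 43 relyaw -0.036
slot disp [-47.1  25. ] z 62.1 len 41 relyaw 0.003
tilt [0.036 0.002]
jar ((-0.0769105485193009, 0.7241471018627621), 0.9400615166558159)
funnel ((0.7066919913513843, 0.05925280621671902), 0.5818031626383463)
spat ((-0.08940165889779905, 0.06097328754972153), 0.9182294690559921)
```

View pics/crop8.png

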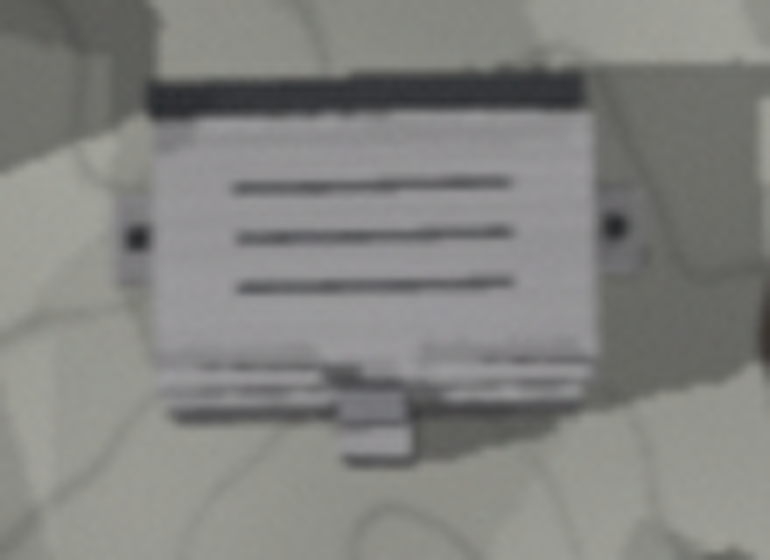

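```bash
python3 -c "
from bench import arm
print(arm.read_state()['contact_force'],arm.job_done())"
```

```text
the job is handed in; nothing more can be done
[-0.25990299 -1.1819995   0.15981469] None
```

The cover is home: lip in the slot, plate lying flat, and rear edge snapped under the catch. I handed the job in at about 25.5 s with the arm clear of everything. The hand-in gave no verdict.

- **Lining up:** I nudged the cover by its side edges three times. One nudge overshot by about 6.6 mm, and I corrected it.
- **Sliding in:** I slid it forward with the open fingers behind both ribs until the plate met the bar, at about 5 N.
- **Pressing down:** Pressing on the rib tops, the force reached about 4 N and dropped to zero at the snap. It then rose to 12.5 N as the plate seated on the rim.

**Last checks, from the top camera:**
- **Position:** the cover is off centre by about -1.3 mm in y, within the 4 mm allowed.
- **Yaw:** it is within 0.01 rad of straight.
- **Height:** the plate top is at about z 64 mm, as it should be when flat.
- **Catch:** the picture shows the catch over the rear edge. The catch joint itself could not be read.

**Checks that disagreed:**
- **Tilt:** the depth fit gave a small residual tilt of 0.036 rad. I put this down to depth noise.
- **Bystanders:** image correlation showed no shift for the spatula and about 0.7 pixel each for the jar and the funnel (weak match for the funnel). I take this to be shadow changes, since the arm passed well clear of both and no contact force showed.

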